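Fasten the open draw latch of the transport case

ROBOT

A 7-joint arm with a two-finger parallel gripper is mounted at the origin on a cart in front of the work surface, level with it; the furniture and walls round the work are solid. World frame = base frame: x ahead of the robot, y to its left, z up, the work surface at z = 0. Lengths are in m, angles in rad, forces in N, time in s.
With the tool pointing down it reaches from about 0.4 to 0.9 m from the base axis. Payload 5.6 kg.
Tool frame: the origin (TCP) lies midway between the tips of the shut fingers; the grasp point (between the pads) lies 19 mm behind it; z points along the fingers, y is the line along which they close (so a half turn about z gives the same grasp; the last joint's range is limited). The gripper opens to 92 mm and grips with 3 to 60 N. Pads are 20 mm wide; open, the fingers measure 128 mm over their backs; the gripper's body (75 mm by 189 mm) begins 69 mm behind the grasp point.
Start: joints at [-1.347, 0.468, -0.012, 1.603, 0.006, 1.071, -0.056], TCP at [0.171, 0.627, 0.215] pointing down, gripper open.
Joint ranges: [-2.53, 2.53], [-0.31, 2.02], [-1.57, 1.55], [0.28, 2.44], [-1.29, 4.43], [0.15, 1.84], [-2.92, 2.92]. Speed limits (rad/s): [2.57, 2.57, 3.14, 3.14, 3.14, 3.14, 3.14].

INTERFACE

Orientations are given as a unit quaternion [w, x, y, z].
In Python, from station import read_state, optics, ticket gives the robot as it stands.
- The arm moves only by the tool servo_tool, never from a script. Its argument "steps" is a list that holds one entry, the list of rows, each a list of 5 numbers: the shift along the tool's x, y, z in units of 40 mm (1.0 is 40 mm), then the turn about the tool's z in units of 0.12 rad (1.0 is 0.12 rad), then the closure, from 0 (fully open) to 1 (shut). A call has 1 to 12 rows; each row shifts and turns the commanded pose from where the row before left it, along the tool's axes as they then stand; what a row does not reach is not made up. A row lasts 1/12 s, in which the tool goes at most 41.7 mm and 7.16 degrees, less where a joint would pass 70% of its speed; a pose out of reach is approached as far as the arm can. A call with a number of a shift or a turn outside -1 to 1 is refused whole. A call with a gripper value outside its range is refused whole. The fingers move at their own pace and stop on an object; "force" is the grip in N (left out, the last holds). Time passes only in rows, so rows that do not move let the fingers close. It gives the time, the measured TCP pose, the force, the opening and the grip force at its end, in the units of the state.
- read_state(): the state, without advancing time (a new reading comes with each control period).
- optics.snapshot(name): name is "side" or "top"; returns a dict with "color" (400x640x3 uint8, red, green, blue), "fx", "fy", "cx", "cy" (pixels), "eye" and "attitude" of the camera in the world. Camera axes: x right, y up, looking along -z (the intrinsics and any distortion apply to the point x, -y, -z); pixel columns grow to the right and rows downward; lengths in m; the calibration is good to about 2 mm. A picture is of the moment at which its call begins. There is no depth.
- ticket.sign_off(): hands the job in; it is judged then, once.
The state is a dict: "time": time; "joint_positions": joint angles; "joint_velocities": joint speeds; "effort": joint torques, N m; "tcp_pos": TCP position; "tcp_rot": TCP orientation; "ft_force": force on the tool from outside, world axes, zero at the start; "wrist_torque": the same for the moment, N m; "opening": finger opening in m; "grip_force": force on a finger pad.
Only numpy, scipy, OpenCV 4.12 (cv2) and the standard library are available. Lean on these libraries where they do the work, as an engineer would, in place of code of your own. Each camera call takes 0.05 s, during which the arm holds its last target. There are 200 camera calls.

TASK

One of the two draw latches on top of the grey transport case is still open. Flip its wire loop over so that it drops behind the keeper hook on the lid side, then throw the lever the other way and press it down flat until it snaps over centre and the loop is pulled tight. Leave the round lid lying on the case where it is.

Things in the scene. Friction and masses are not known exactly. Their poses are not given: they have to be found in the camera images.
- transport_case: Heavy grey case, 180 (x) x 360 (y) x 110 mm, fixed to the bench; two shells with a dark seam between them. Origin: centre of its underside; x across the seam from the body side to the lid side, y along the seam. Two like steel latches sit on its flat top at y = +110 and -110 mm, a folded carrying handle (16 mm high) between them. Which latch is the open one varies.
- draw_latch: The open latch: base plate and keeper, fixed on the case top, 45 mm wide. Origin: on the case top, straight below the lever's pivot; x points from the pivot over the seam to the keeper, y along the seam, z up. The lever's pivot line is x = 0, z = 16 mm, along y.
- keeper (a point): Top of the keeper post's +x face (62 mm in +x of the draw_latch origin, z = 19 mm). The post is 24 mm wide and 8 mm thick; the lip at its top reaches 3 mm further to +x, underside at z = 15 mm. Its foot plate (top at z = 6.5 mm) reaches from x = 46 to 84 mm. Axes as draw_latch.
- latch_lever (a joint): Lever angle, rad: 0 = shut, flat, pointing to the latch's -x; pi/2 = upright; starts at 1.75 to 2.0, leaning past upright to the keeper. Straight plate 28 mm wide, its faces 1 and 6 mm off the radial line through the pivot, on the keeper side when upright, on top when shut. Stays where left (0.03 N m); with the loop hooked it takes a few newtons, and pulls itself home over the last 10 degrees.
- lever_end (a point): Middle of the free end of that lever, 60 mm from the pivot, half-way through its 5 mm thickness.
- loop_bar (a point): Middle of the cross bar (7 mm thick, 37 mm long along y) at the end of the wire loop. The loop hangs on a pin in the lever, 16 mm from the pivot; the bar is 75 mm from the pin and passes over the lever's end. It starts leaning back past upright on the -x side. Pushed to +x past upright it falls over by its own weight and lies behind the keeper (x about 72 mm, z = 10 mm).
- loop_stretch (a joint): How far the spring-loaded loop is stretched, m: 0 when slack, about 0.006 when hooked on the keeper with the lever shut (2.5 N per mm). Closing the lever draws the bar to the post under the lip, to x about 65 mm.
- spare_lid_center (a point): Centre of the loose round canister lid, 66 mm across and 11 mm thick, that lies on the case top between the latches on the lid side: a bystander to be left there.

How it is judged:
By the outcome, as a careful person would: the job done as asked, in the order asked, and still so for the second after the job is handed in, with the robot touching nothing.
It also fails if it takes over 40 s, if anything falls off the work surface, if the arm or the gripper's body presses on something with over 40 N, if the wrist force passes 120 N, or if a joint passes its speed limit or range.

## Working session

There is one attempt and no reset: what is moved stays moved. The work goes in short steps, Python scripts to look and compute and a tool call to move; the robot and the scene stay as the last step left them, time stands still between calls to the robot, and variables do not carry over. Pictures are saved under pics/ and viewed, at most 10 in all, crops included, and the job is handed in when it is done.

Besides the shell and the picture viewer there is one more tool, called after "Emit:" as name([rows], argument=value, ...), one row to a line, values as JSON. servo_tool: Moves the arm, as the interface text tells. Shifts and turns lie within -1 to 1; 1 stands for 40 mm of shift or 0.12 rad of turn. Its arguments: {"type":"object","properties":{"steps":{"type":"array","items":{"type":"array","items":{"type":"array","items":{"type":"number"}}}},"force":{"type":"number"}},"required":["steps"]}

```bash
mkdir -p pics; cat > h.py <<'E'
import numpy as np, cv2
from scipy.spatial.transform import Rotation as R
from station import read_state, optics, ticket
def rot(q): 
    q=np.array(q,float)
    return q if q.shape==(3,3) else R.from_quat([q[1],q[2],q[3],q[0]]).as_matrix()
def ray(s,u,v):
    d=np.array([(u-s['cx'])/s['fx'],-(v-s['cy'])/s['fy'],-1.]); return np.array(s['eye']),rot(s['attitude'])@d
def onplane(s,u,v,z):
    e,d=ray(s,u,v); return e+d*(z-e[2])/d[2]
def tri(s1,p1,s2,p2):
    a,b=ray(s1,*p1);c,d=ray(s2,*p2); b=b/np.linalg.norm(b); d=d/np.linalg.norm(d)
    t=np.linalg.lstsq(np.c_[b,-d],c-a,rcond=None)[0]; return (a+b*t[0]+c+d*t[1])/2, np.linalg.norm(a+b*t[0]-c-d*t[1])
def proj(s,P):
    c=rot(s['attitude']).T@(np.array(P)-s['eye']); return s['cx']+s['fx']*c[0]/-c[2], s['cy']+s['fy']*c[1]/c[2]
E
python3 - <<'E'
from h import *
for n in('side','top'):
    s=optics.snapshot(n); print({k:v for k,v in s.items() if k!='color'})
    cv2.imwrite(f'pics/{n}0.png',s['color'][...,::-1])
print(read_state())
E
```

```text
{'fx': 502.9215437260068, 'fy': 502.9215437260068, 'cx': 322.57480262298395, 'cy': 205.45594996124856, 'eye': array([0.51088814, 0.69008926, 0.65527204]), 'attitude': array([6.28402367e-04, 3.07153501e-04, 4.30260612e-01, 9.02704446e-01])}
{'fx': 502.31331068729287, 'fy': 502.31331068729287, 'cx': 313.8978488023411, 'cy': 203.7275341967072, 'eye': array([0.42643057, 0.00621622, 0.96652932]), 'attitude': array([ 0.71354383,  0.05077829, -0.02940388, -0.69814911])}
{'time': 0.1, 'joint_positions': array([-1.34702085,  0.46827921, -0.01162046,  1.60350123,  0.00598027,
        1.07143617, -0.05627842]), 'joint_velocities': array([-0.0012602 , -0.00176634, -0.00057957, -0.00032731, -0.0012431 ,
       -0.00106907,  0.00041942]), 'effort': array([ 8.34103703e-04, -5.21644235e+01, -1.27003557e-02, -2.44363904e+01,
       -5.68206911e-02,  1.41673180e-02,  5.50856691e-05]), 'tcp_pos': array([0.17126586, 0.62648926, 0.21375459]), 'tcp_rot': array([-6.09136952e-05,  1.33010716e-01,  9.91114281e-01, -7.92277968e-04]), 'ft_force': array([ 0.35221717, -0.04238598,  0.78531068]), 'wrist_torque': array([ 0.03595166,  0.00847128, -0.04150829]), 'grip_force': 0.0, 'opening': 0.09177542669135828}
```

View pics/side0.png

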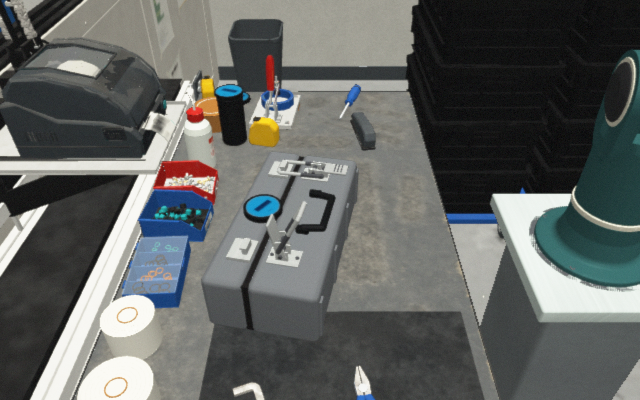

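View pics/top0.png

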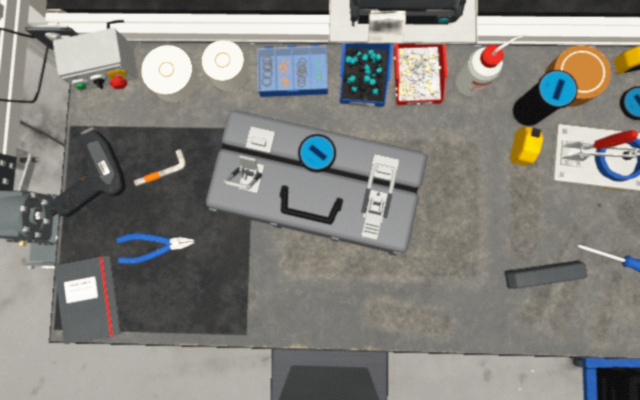

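The side view shows the case with the open latch at about (285,245), its keeper at (243,247) and the lid at (262,207). In the top view the latch is at (243,175), its keeper at (260,138) and the closed latch at (378,190). I'll enlarge both views to measure.

```bash
python3 - <<'E'
import cv2
a=cv2.imread('pics/side0.png')[180:290,200:350]; b=cv2.imread('pics/top0.png')[100:260,195:435]
cv2.imwrite('pics/c1.png',cv2.resize(a,None,fx=5.3,fy=5.3,interpolation=cv2.INTER_CUBIC))
cv2.imwrite('pics/c2.png',cv2.resize(b,None,fx=3.3,fy=3.3,interpolation=cv2.INTER_CUBIC))
E
```

```text
(no output)
```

View pics/c1.png

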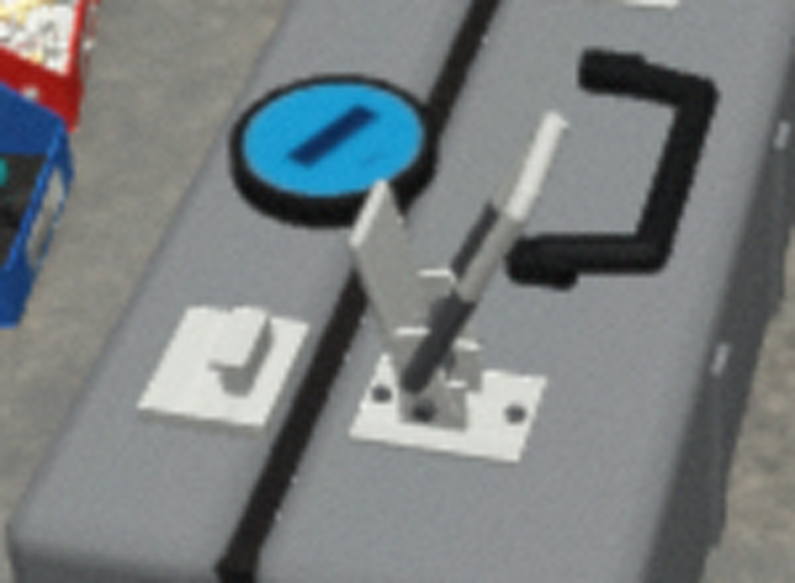

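View pics/c2.png

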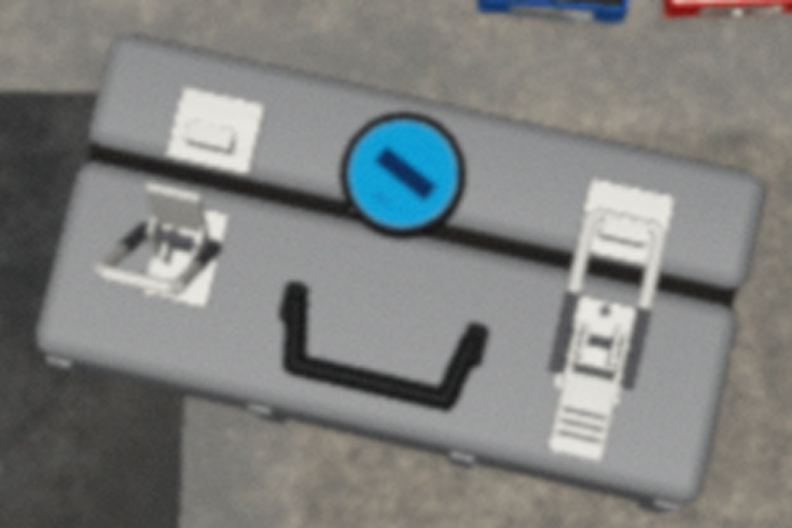

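In the crops, the bar's middle is at (537,167) in the side crop and (142,278) in the top crop. The lever's tip is at about (370,215) and (172,190), and the keeper plate is clear in both.

```bash
cat > m.py <<'E'
from h import *
S=optics.snapshot('side');T=optics.snapshot('top')
t=lambda x,y:(195+x/3.3,100+y/3.3)
c=lambda x,y:(200+x/5.3,180+y/5.3)
E
python3 - <<'E'
from m import *
np.set_printoptions(precision=4,suppress=True)
a=onplane(T,*t(95,152),.11);b=onplane(T,*t(733,297),.11);print('seam',a,b,b-a)
y=(a-b)[:2];y/=np.linalg.norm(y);x=np.array([y[1],-y[0]]);print('yaw',np.degrees(np.arctan2(x[1],x[0])))
kt=[onplane(T,*t(*p),.1165) for p in((182,88),(263,103),(247,173),(167,157))]
ks=[onplane(S,*c(*p),.1165) for p in((187,308),(310,322),(265,425),(140,408))]
for k in(kt,ks):print(np.array(k));print('c',np.mean(k,0)); o=np.mean(k,0)[:2]-.065*x;print('origin',o)
case=[onplane(T,*t(*p),.11) for p in((115,38),(765,180),(700,503),(40,345))];print('case',np.mean(case,0))
L=lambda P:np.r_[(P[:2]-o)@x,(P[:2]-o)@y,P[2]-.11]
for n,p,q in(('bar',(537,167),(142,278)),('bar+y',(515,215),(100,265)),('bar-y',(560,120),(183,290)),('levertip',(370,210),(172,190)),('lid',(335,138),(405,173)),('lev+y',(355,235),(148,188)),('lev-y',(383,185),(195,192))):
    P,e=tri(S,c(*p),T,t(*q));print(n,P,e,'local',L(P))
E
```

```text
seam [0.6221 0.1933 0.11  ] [ 0.551  -0.1429  0.11  ] [-0.0711 -0.3362  0.    ]
yaw -11.940493482718521
[[0.6558 0.1473 0.1165]
 [0.6484 0.1042 0.1165]
 [0.6107 0.1114 0.1165]
 [0.6186 0.1538 0.1165]]
c [0.6334 0.1291 0.1165]
origin [0.5698 0.1426]
[[0.6475 0.107  0.1165]
 [0.6104 0.1131 0.1165]
 [0.619  0.1557 0.1165]
 [0.6553 0.1489 0.1165]]
c [0.6331 0.1312 0.1165]
origin [0.5695 0.1446]
case [0.5651 0.0294 0.11  ]
bar [0.5404 0.1479 0.2049] 0.0009221256123635384 local [-0.0292 -0.0028  0.0949]
bar+y [0.5457 0.1678 0.2054] 0.001565365820766566 local [-0.028   0.0178  0.0954]
bar-y [0.5349 0.1284 0.2053] 0.0011955838945957385 local [-0.0305 -0.023   0.0953]
levertip [0.5868 0.1392 0.1826] 0.0011863344171098094 local [ 0.0181 -0.0017  0.0726]
lid [0.6112 0.0286 0.118 ] 0.0012758013439224068 local [ 0.0648 -0.1049  0.008 ]
lev+y [0.5887 0.1508 0.1834] 0.0012364147422604676 local [0.0175 0.01   0.0734]
lev-y [0.5851 0.1281 0.1823] 0.0031165647741348283 local [ 0.0187 -0.0129  0.0723]
```

Emit:
servo_tool([
  [[0,0,0,-0.6,1],[-0.58,-0.55,0,0,1],[-0.58,-0.55,0,0,1],[-0.58,-0.55,0,0,1],[-0.58,-0.55,0,0,1],[-0.58,-0.55,0,0,1],[-0.58,-0.55,0,0,1],[-0.58,-0.55,0,0,1],[-0.58,-0.55,0,0,1],[-0.58,-0.55,0,0,1],[0,0,0,0,1]],
], force=20)

```text
time: 1.12
tcp_pos: [0.3423, 0.3865, 0.2147]
tcp_rot: [0.001, 0.102, 0.995, -0.001]
ft_force: [-0.4, -0.6, -0.5]
opening: 0.0204
grip_force: 0.0
```

Emit:
servo_tool([
  [[-0.57,-0.54,0,0,1],[-0.57,-0.54,0,0,1],[-0.57,-0.54,0,0,1],[-0.57,-0.54,0,0,1],[-0.57,-0.54,0,0,1],[-0.57,-0.54,0,0,1],[-0.57,-0.54,0,0,1],[-0.57,-0.54,0,0,1],[-0.55,-0.54,0,0,1],[0,0,0,0,1],[0,0,0.5,0,1],[0,0,0,0,1]],
])

```text
time: 2.12
tcp_pos: [0.4991, 0.1616, 0.1922]
tcp_rot: [-0.002, 0.098, 0.995, -0.001]
ft_force: [-0.2, 0.7, -1.4]
opening: 0.0005
grip_force: 0.0
```

Emit:
servo_tool([
  [[-0.2,-0.12,0,0,1],[-0.2,0,0,0,1],[-0.15,0,0,0,1],[-0.15,0,0,0,1],[-0.15,0,0,0,1],[-0.15,0,0,0,1],[-0.1,0,0,0,1],[-0.1,0,0,0,1],[-0.1,0,0,0,1],[-0.1,0,0,0,1],[-0.1,0,0,0,1]],
])

```text
time: 3.03
tcp_pos: [0.5591, 0.1456, 0.1946]
tcp_rot: [0.0, 0.097, 0.995, 0.0]
ft_force: [0.2, 0.6, -0.3]
opening: 0.0005
grip_force: 0.0
```

```bash
python3 - <<'E'
from h import *
a=optics.snapshot('side')['color'][150:290,180:360,::-1]
cv2.imwrite('pics/c3.png',cv2.resize(a,None,fx=4,fy=4,interpolation=cv2.INTER_CUBIC))
E
```

```text
(no output)
```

View pics/c3.png

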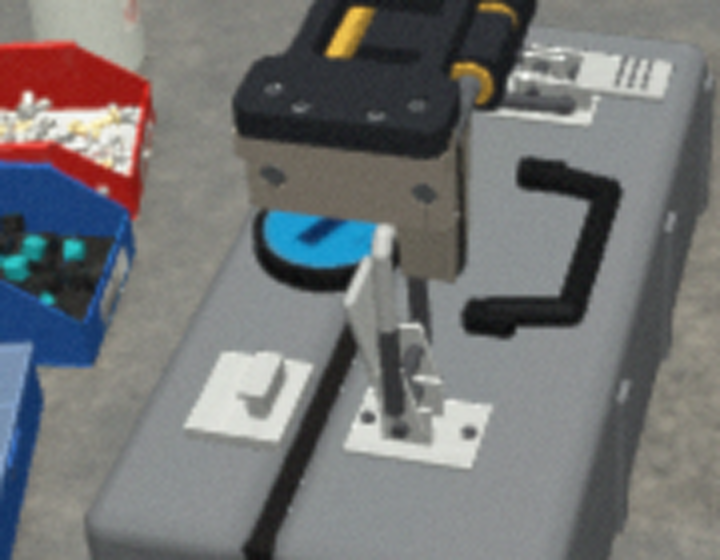

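The loop is now about upright against the fingers: the bar is at crop pixel (385,235) and the keeper at (262,380). I'll push it past upright.

Emit:
servo_tool([
  [[-0.1,0,0,0,1],[-0.1,0,0,0,1],[-0.1,0,0,0,1],[-0.1,0,0,0,1],[-0.1,0,0,0,1],[-0.1,0,0,0,1],[0,0,0,0,1],[0,0,0,0,1],[0,0,-0.5,0,1],[0,0,-0.5,0,1],[0,0,0,0,1]],
])

```text
time: 4.0
tcp_pos: [0.5842, 0.1416, 0.2383]
tcp_rot: [0.003, 0.097, 0.995, 0.001]
ft_force: [0.6, 0.1, 0.3]
opening: 0.0007
grip_force: 0.0
```

```bash
python3 - <<'E'
from h import *
a=optics.snapshot('side')['color'][150:290,180:360,::-1]
cv2.imwrite('pics/c4.png',cv2.resize(a,None,fx=4,fy=4,interpolation=cv2.INTER_CUBIC))
E
```

```text
(no output)
```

View pics/c4.png

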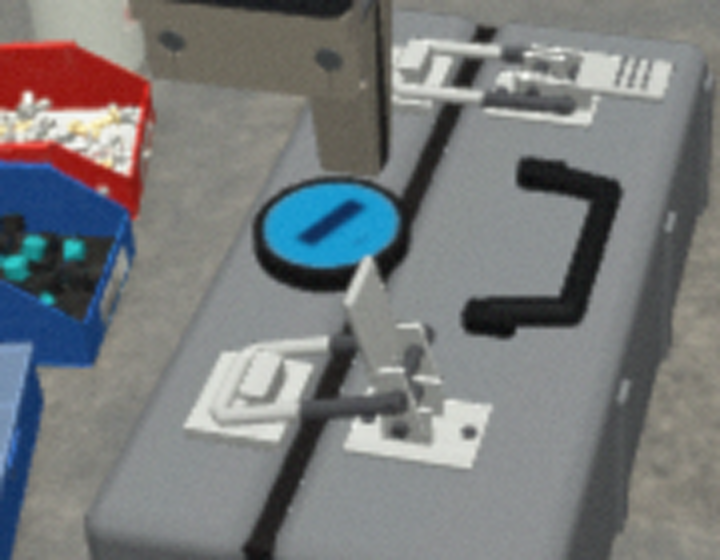

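The loop now lies round the keeper (bar at crop (225,390), post at (262,370)), and the lever still leans toward the keeper. The fingers go next to the lever's keeper side.

Emit:
servo_tool([
  [[-0.4,-0.04,0,0,1],[-0.4,0,0,0,1],[0,0,0,0,1],[0,0,0.4,0,1],[0,0,0.4,0,1],[0,0,0.4,0,1],[0,0,0.4,0,1],[0,0,0,0,1],[0,0,0,0,1]],
])

```text
time: 4.8
tcp_pos: [0.612, 0.1333, 0.1693]
tcp_rot: [-0.001, 0.097, 0.995, -0.001]
ft_force: [-0.9, -0.1, 0.6]
opening: 0.0004
grip_force: 0.0
```

Emit:
servo_tool([
  [[0.15,0,-0.04,0,1],[0.15,0,-0.04,0,1],[0.15,0,-0.04,0,1],[0.15,0,-0.03,0,1],[0.15,0,0,0,1],[0.15,0,0,0,1],[0.15,0,0,0,1],[0,0,0,0,1],[0,0,0,0,1]],
])

```text
time: 5.55
tcp_pos: [0.5716, 0.1416, 0.1766]
tcp_rot: [-0.0, 0.097, 0.995, 0.0]
ft_force: [-0.0, -0.7, -0.6]
opening: 0.0007
grip_force: 0.0
```

Emit:
servo_tool([
  [[0.1,0,0.02,0,1],[0.1,0,0.04,0,1],[0.1,0,0.04,0,1],[0.1,0,0.05,0,1],[0.1,0,0.06,0,1],[0.1,0,0.07,0,1],[0,0,0,0,1],[0,0,0,0,1]],
])

```text
time: 6.22
tcp_pos: [0.5479, 0.1462, 0.1649]
tcp_rot: [-0.001, 0.097, 0.995, -0.0]
ft_force: [0.6, 0.0, 0.7]
opening: 0.0002
grip_force: 0.2
```

```bash
python3 - <<'E'
from h import *
a=optics.snapshot('side')['color'][150:290,180:360,::-1]
cv2.imwrite('pics/c5.png',cv2.resize(a,None,fx=4,fy=4,interpolation=cv2.INTER_CUBIC))
E
```

```text
(no output)
```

View pics/c5.png

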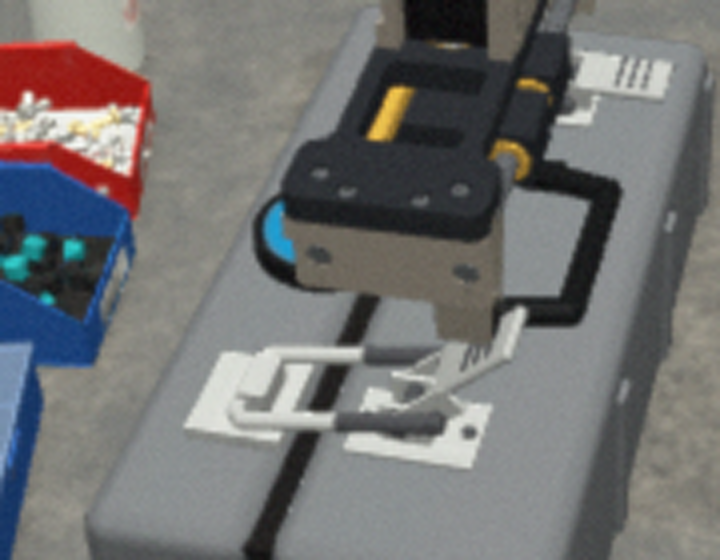

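The lever is at about 45° under the finger tip (end at crop (515,330)), and the loop bar has been drawn up to the post at (240,405). I'll continue along the arc, pressing down.

Emit:
servo_tool([
  [[0.08,0,0.07,0,1],[0.07,0,0.07,0,1],[0.07,0,0.08,0,1],[0.06,0,0.09,0,1],[0.05,0,0.1,0,1],[0.05,0,0.1,0,1],[0.04,0,0.1,0,1],[0.03,0,0.1,0,1],[0.01,0,0.1,0,1],[0,0,0,0,1],[0,0,0,0,1]],
])

```text
time: 7.18
tcp_pos: [0.5305, 0.1496, 0.1327]
tcp_rot: [-0.0, 0.097, 0.995, -0.0]
ft_force: [0.0, -0.2, 0.1]
opening: 0.0003
grip_force: 0.0
```

Emit:
servo_tool([
  [[0,0,0.04,0,1],[0,0,0.04,0,1],[0,0,0,0,1],[0,0,0,0,1]],
])

```text
time: 7.52
tcp_pos: [0.5307, 0.1496, 0.132]
tcp_rot: [0.0, 0.097, 0.995, 0.0]
ft_force: [-6.8, -2.5, 17.8]
opening: 0.0006
grip_force: 9.0
```

Firm contact at 132 mm, which is the height of a shut lever. I'll lift off and check.

Emit:
servo_tool([
  [[0,0,-0.1,0,1],[0,0,-0.4,0,1],[0,0,-0.6,0,1],[0,0,-0.6,0,1],[0,0,-0.6,0,1],[0.5,0,-0.4,0,1],[0.5,0,0,0,1],[0.5,0,0,0,1],[0,0,0,0,1],[0,0,0,0,1]],
])

```text
time: 8.35
tcp_pos: [0.4714, 0.1616, 0.238]
tcp_rot: [0.0, 0.097, 0.995, 0.0]
ft_force: [0.1, 1.1, -0.4]
opening: 0.0003
grip_force: 0.0
```

```bash
python3 - <<'E'
from h import *
s=optics.snapshot('side');T=optics.snapshot('top')
a=cv2.resize(s['color'][150:290,180:360,::-1],None,fx=3,fy=3,interpolation=cv2.INTER_CUBIC)
cv2.imwrite('pics/c6.png',a)
E
```

```text
(no output)
```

View pics/c6.png

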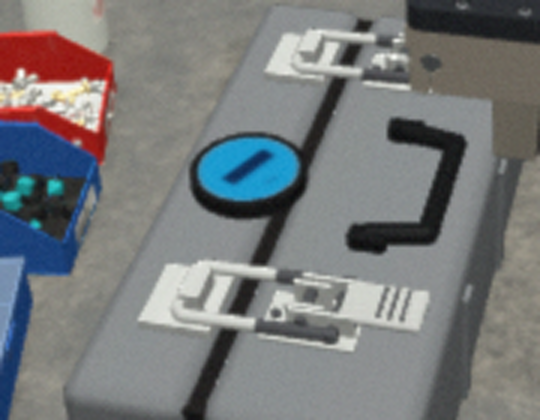

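The lever lies flat (end at crop (425,310)), the loop is tight on the keeper at (180,300) and looks like the other latch, and the lid at (250,172) has not moved.

```bash
python3 -c "
from h import *
print(ticket.sign_off())"
```

```text
the job is handed in; nothing more can be done
None
```

The open latch is now shut: its loop is behind the keeper and pulled tight, the lever is snapped down flat, the round lid was left where it was, and the job was handed in at about 8.5 s.

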